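# Hold the bread bin open

## Robot

A 6-joint arm with a two-finger parallel gripper is mounted at the origin on a cart in front of the work surface, level with it; the furniture and walls round the work are solid. World frame = base frame: x ahead of the robot, y to its left, z up, the work surface at z = 0. Lengths are in m, angles in rad, forces in N, time in s.
With the tool pointing down it reaches from about 0.3 to 0.85 m from the base axis. Payload 4.2 kg.
Tool frame: the origin (TCP) lies midway between the tips of the shut fingers; the grasp point (between the pads) lies robot.grip_depth behind it (robot.grip_depth is the distance from the TCP to the grasp point, in m); z points along the fingers, y is the direction in which the jaws open and shut (so a half turn about z gives the same grasp; the last joint's range is limited). The gripper opens to 91 mm and grips with 3 to 60 N. Pads are 32 mm wide; open, the fingers measure 118 mm over their backs; the gripper's body (76 mm by 178 mm) begins 60 mm behind the grasp point.
Start: joints at [1.175, 0.32, 1.565, -0, 1.257, -0.02], TCP at [0.211, 0.535, 0.214] pointing down, gripper open.
Joint ranges: [-3.11, 3.11], [-0.84, 2.01], [0.21, 2.61], [-1.34, 4.49], [0.05, 2.63], [-2.56, 2.56]. Speed limits (rad/s): [2.57, 2.57, 3.14, 3.14, 3.14, 3.14].

## Interface

Orientations are given as a unit quaternion [w, x, y, z].
In Python, from station import state, cams, order, robot gives the robot as it stands.
- The arm moves only by the tool step_arm, never from a script. Its argument "steps" is a list of rows, each an object of numbers: "x", "y", "z": the shift along the tool's x, y, z in units of 8 cm (1.0 is 8 cm); "ax", "ay", "az": the turn, a rotation vector about the tool's x, y, z in units of 360 degrees (1.0 is 360 degrees); "grip": the gripper command: -1 is fully open, 1 is shut, values between are in proportion. A call has 1 to 8 rows; each row shifts and turns the commanded pose from where the row before left it, along the tool's axes as they then stand; what a row does not reach is not made up. A row lasts 1/8 s, in which the tool goes at most 62.5 mm and 10.7 degrees, less where a joint would pass 70% of its speed; a pose out of reach is approached as far as the arm can. A call with a number of a shift or a turn outside -1 to 1 is refused whole. A call with a gripper value outside its range is refused whole. The fingers move at their own pace and stop on an object; the grip force is fixed at half the most. Time passes only in rows, so rows that do not move let the fingers close. It gives the time, the measured TCP pose, the force and the opening at its end, in the units of the state.
- state(): the state, without advancing time (a new reading comes with each control period).
- cams.get_image(name): name is "scene" or "top" or "wrist"; returns a dict with "frame" (420x560x3 uint8, blue, green, red), "range_z" (420x560 float32, m along the optical axis (not along the pixel's ray), 0 where there is no reading), "fx", "fy", "cx", "cy" (pixels), "xyz" and "orientation" of the camera in the world; the wrist camera has in their place "hand_eye" (4x4, takes a point from camera to tool coordinates, whose origin is the TCP and whose axes are the flange's). Camera axes: x right, y up, looking along -z (the intrinsics and any distortion apply to the point x, -y, -z); pixel columns grow to the right and rows downward; lengths in m; the calibration is good to about 2 mm. A picture is of the moment at which its call begins: read the wrist's pose just before it.
- order.close_job(): hands the job in, once; it reports no verdict.
The state is a dict: "time": time; "q": joint angles; "dq": joint speeds; "joint_torque": joint torques, N m; "ee_pos": TCP position; "ee_rot": TCP orientation; "force": force on the tool from outside, world axes, zero at the start; "wrist_torque": the same for the moment, N m; "gripper_width": opening from 0.0 (shut) to 1.0 (fully open).
Only numpy, scipy, OpenCV 4.12 (cv2) and the standard library are available. Lean on these libraries where they do the work, as an engineer would, in place of code of your own. Each camera call takes 0.05 s, during which the arm holds its last target.

## Task

Take the salt shaker off the bread bin's lid and stand it upright in the middle of the single green coaster lying beside the bin, letting go of it there. Then lift the lid, which has a peg handle in front, until it is 60 degrees open and keep holding it there, so that I can take the rolls out with both hands: the lid falls shut by itself, so finish while still holding it still at that angle. Leave the green mug and the glass alone.

Things in the scene. Friction and masses are not known exactly. Their poses are not given: they have to be found in the camera images.
- bread_bin: White bread bin fixed to the worktop, 196 mm deep (x) by 276 mm wide (y) by 121 mm high with its lid shut, wood-coloured hinged lid on top. Origin: centre of its underside, on the worktop. Its x axis points from the front (peg handle side, towards the robot at yaw 0) to the back (hinge side), z up.
- lid (a joint): Angle of the bin's lid (rad): 0 shut, growing as the front edge is lifted, stop at 1.4; 60 degrees is 1.047. The lid is hinged along its back edge about the bin's y axis, weighs about 0.35 kg, turns freely and falls shut from any angle if let go. The wooden lid is 9 mm thick with a 32 mm high lip along its front edge.
- hinge (a point): Point on the lid's hinge line at the middle of the bin's width: 98 mm behind the bin's origin (bin +x) and 112 mm above it. It does not move with the lid. Its axes are the bin's.
- peg (a point): Grip point on the axis of the lid's round wooden peg handle (22 mm diameter, sticks 51 mm straight out of the middle of the lid's front lip), 32 mm out from the lip. From the hinge point, in the lid's axes (the bin's when shut): x -230, z -12 mm; so 100 mm above the worktop when shut, free below. Moves with the lid. Pinched by its sides (along bin y) from above, it turns between the fingers.
- shaker: Salt shaker, 44 mm in diameter, 90 mm high, glass with a grey metal cap; it starts standing on the shut lid (top of the lid 121 mm above the worktop). Origin: centre of its underside; z up.
- coaster: Loose square green coaster, 98 x 98 x 6 mm, lying on the worktop by itself left or right of the bin (not the stack of coasters at the wall). Origin: centre of its underside; z up.
- green_mug: Loose green mug standing upside down, 89 x 124 x 91 mm with its handle, beside the bin on the other side from the coaster. Origin: centre of its underside. To be left alone.
- glass: Loose clear drinking glass, 69 mm in diameter, 104 mm high, behind on the left. Origin: centre of its underside. To be left alone.
There are look-alikes about, which are no part of the job. Of the things like the shaker, leave any that is black, orange or turquoise; of the rest the smaller one is meant.

How it is judged:
On the way:
1. the shaker stands upright on the coaster, let go, with the lid still shut (horizontal distance between shaker and coaster below 0.035 m and z of shaker in the frame of coaster between 0.001 and 0.012 m and angle between shaker's own z axis and vertical below 0.15 rad and height (world z) of coaster below 0.01 m and contact force between shaker and the fingers below 0.1 N and contact force between shaker and coaster above 0.05 N and linear speed of shaker below 0.02 m/s and value of joint lid below 0.3 rad), for 0.2 s.
At the end, for the whole second after the job is handed in: The robot is holding the lid still at 60 degrees (0.94 to 1.155 rad, about +-6 degrees), touching it, with none of the loose things propping it; the shaker stands upright on the coaster, which lies on the worktop, let go, its centre within 35 mm of the coaster's; mug and glass still stand (horizontal distance between shaker and coaster below 0.035 m and z of shaker in the frame of coaster between 0.001 and 0.012 m and angle between shaker's own z axis and vertical below 0.15 rad and height (world z) of coaster below 0.01 m and contact force between shaker and the fingers below 0.1 N and contact force between shaker and coaster above 0.05 N and linear speed of shaker below 0.02 m/s and value of joint lid between 0.94 and 1.155 rad and velocity of joint lid between -0.1 and 0.1 rad/s and contact force between any of the fingers, the arm and lid above 0.2 N and contact force between lid and shaker below 0.05 N and contact force between lid and coaster below 0.05 N and contact force between lid and green_mug below 0.05 N and contact force between lid and glass below 0.05 N and angle between each of green_mug, glass's own z axis and vertical below 0.2 rad); the arm keeps its last pose, push and grip.
It fails at once if green mug moved more than 25 mm or tipped (distance of green_mug from where it was at the start of the episode above 0.025 m or angle between green_mug's own z axis and vertical above 0.3 rad).
It fails at once if glass moved more than 25 mm or tipped (distance of glass from where it was at the start of the episode above 0.025 m or angle between glass's own z axis and vertical above 0.3 rad).
It fails at once if the shaker tipped over (angle between shaker's own z axis and vertical above 0.9 rad).
It also fails if it takes over 54 s, if anything falls off the work surface, if the arm or the gripper's body presses on something with over 40 N, if the wrist force passes 120 N, or if a joint passes its speed limit or range.

## Working session

There is one attempt and no reset: what is moved stays moved. The work goes in short steps, Python scripts to look and compute and a tool call to move; the robot and the scene stay as the last step left them, time stands still between calls to the robot, and variables do not carry over. Pictures are saved under pics/ and viewed, and the job is handed in when it is done.

Besides the shell and the picture viewer there is one more tool, called after ">>>" as name([rows], argument=value, ...), one row to a line, values as JSON. step_arm: Moves the arm, as the interface text tells. Its arguments: {"type":"object","properties":{"steps":{"type":"array","items":{"type":"object","properties":{"x":{"type":"number","minimum":-1,"maximum":1},"y":{"type":"number","minimum":-1,"maximum":1},"z":{"type":"number","minimum":-1,"maximum":1},"ax":{"type":"number","minimum":-1,"maximum":1},"ay":{"type":"number","minimum":-1,"maximum":1},"az":{"type":"number","minimum":-1,"maximum":1},"grip":{"type":"number"}}}}},"required":["steps"]}

```bash
mkdir -p pics; ls; python3 - <<'E'
from station import state,cams,order,robot
import cv2
print(state()); print(robot, getattr(robot,'grip_depth',None))
for n in("scene","top","wrist"):
    d=cams.get_image(n); cv2.imwrite(f"pics/{n}0.png",d["frame"]); print(n,{k:v for k,v in d.items() if k not in("frame","range_z")})
E
```

```text
pics
{'time': 0.0, 'q': array([ 1.17498046e+00,  3.20278999e-01,  1.56564971e+00, -1.88696909e-05,
        1.25738965e+00, -2.00146750e-02]), 'dq': array([ 0.00116496, -0.00097382,  0.00096056,  0.00131981,  0.00040347,
       -0.0002838 ]), 'joint_torque': array([ 1.51778695e-03, -4.12457478e+01, -2.31972635e+01,  7.28550064e-02,
        4.57952265e-02, -1.49712946e-04]), 'ee_pos': array([0.21085808, 0.53441333, 0.21313907]), 'ee_rot': array([-1.69330604e-04,  1.86793923e-01,  9.82398741e-01, -8.46120060e-04]), 'force': array([-0.28258987,  0.57911746, -0.28047593]), 'wrist_torque': array([-0.00655941, -0.00219668,  0.01818033]), 'gripper_width': 1.0047120700880874}
<Robot object at 0x7ff4c61bba10> 0.0188
scene {'fx': 431.9993961000863, 'fy': 431.9993961000863, 'cx': 279.2394032203864, 'cy': 212.16352085328572, 'xyz': array([-0.07716867, -0.38264671,  0.85242107]), 'orientation': array([ 0.81126839,  0.32829596, -0.18879824, -0.44544426])}
top {'fx': 391.85792304309973, 'fy': 391.85792304309973, 'cx': 285.9181780631763, 'cy': 211.95848317475605, 'xyz': array([0.31082003, 0.01704912, 1.3220513 ]), 'orientation': array([ 0.70766876,  0.06449543, -0.06481755, -0.70060257])}
wrist {'fx': 330.10112294934333, 'fy': 330.10112294934333, 'cx': 277.21857688975376, 'cy': 211.8075490965742, 'hand_eye': array([[ 4.78497039e-04,  9.72585652e-01,  2.32544450e-01,
         6.49761870e-02],
       [ 9.99999272e-01, -2.07772955e-04, -1.18867466e-03,
         5.21982848e-04],
       [-1.10777148e-03,  2.32544849e-01, -9.72585043e-01,
        -1.71286865e-01],
       [ 0.00000000e+00,  0.00000000e+00,  0.00000000e+00,
         1.00000000e+00]])}
```

View pics/scene0.png

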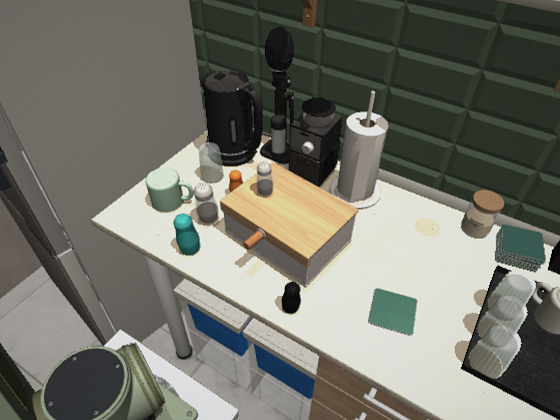

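View pics/top0.png

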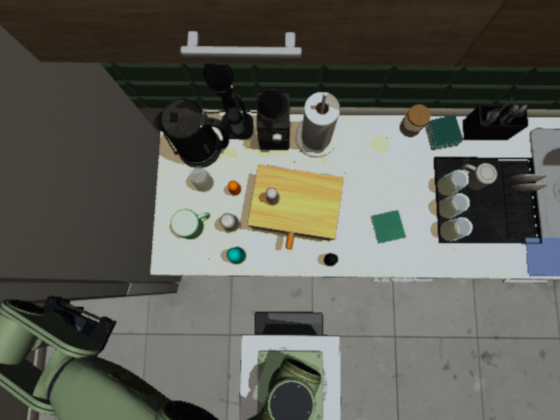

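The scene view shows the shaker on the lid at about (265,180), the larger grey shaker on the worktop at (205,205), the coaster at (393,311) and the peg at (257,239). In the top view these are at (271,196), (229,222), (389,226) and (290,240).

```bash
cat > h.py <<'E'
from station import state,cams,order,robot
import numpy as np, cv2
from scipy.spatial.transform import Rotation as R
def rot(q): return R.from_quat(np.r_[q[1:],q[0]])
def cloud(n):
    s=state(); d=cams.get_image(n); z=d["range_z"]
    v,u=np.mgrid[:z.shape[0],:z.shape[1]]
    P=np.stack([(u-d["cx"])/d["fx"]*z,-(v-d["cy"])/d["fy"]*z,-z],-1)
    if n=="wrist":
        H=d["hand_eye"]; P=P@H[:3,:3].T+H[:3,3]; P=rot(s["ee_rot"]).apply(P.reshape(-1,3)).reshape(P.shape)+s["ee_pos"]
    else: P=rot(d["orientation"]).apply(P.reshape(-1,3)).reshape(P.shape)+d["xyz"]
    P[z==0]=np.nan
    return d["frame"],P
E
python3 - <<'E'
from h import *
np.set_printoptions(precision=4,suppress=True)
for n in("top","scene"):
    f,P=cloud(n); hsv=cv2.cvtColor(f,cv2.COLOR_BGR2HSV)
    x,y,z=P[...,0],P[...,1],P[...,2]
    inb=(x>.25)&(x<.95)&(y>-.5)&(y<.6)
    def rect(m,name):
        m=cv2.morphologyEx(m.astype(np.uint8),cv2.MORPH_OPEN,np.ones((3,3)))
        k,l,st,c=cv2.connectedComponentsWithStats(m)
        for i in range(1,k):
            if st[i,4]>25:
                q=P[l==i]; print(n,name,c[i],st[i,4],"mean",q.mean(0),"min",q.min(0),"max",q.max(0),"rect",cv2.minAreaRect(q[:,:2].astype(np.float32)*1000))
    rect(inb&(z>.113)&(z<.128),"lid")
    rect(inb&(hsv[...,0]>65)&(hsv[...,0]<95)&(hsv[...,1]>80)&(z<.02)&(z>-.01),"coaster")
    rect(inb&(z>.14)&(z<.35),"tall")
    rect(inb&(z>.03)&(z<.11),"mid")
f,P=cloud("top")
for u,v in[(30,50),(240,50),(300,20),(200,90),(271,196),(290,240),(289,246)]: print(u,v,P[v,u])
E
```

```text
top lid [296.1547 200.9486] 5230 mean [ 0.569  -0.014   0.1217] min [ 0.4559 -0.1593  0.113 ] max [0.6879 0.1383 0.128 ] rect ((573.3853759765625, -11.228622436523438), (276.2271728515625, 203.39944458007812), 81.52130126953125)
top lid [226.1176 219.5   ] 136 mean [0.5075 0.203  0.1216] min [0.4873 0.182  0.113 ] max [0.5289 0.2229 0.1277] rect ((508.0957336425781, 202.46127319335938), (41.53835678100586, 40.69780731201172), 0.853278398513794)
top lid [232.7241 253.2931] 58 mean [0.4035 0.1795 0.1167] min [0.3891 0.1692 0.1137] max [0.4169 0.191  0.121 ] rect ((403.0838623046875, 180.00640869140625), (21.873323440551758, 27.59304428100586), 88.98285675048828)
top coaster [387.9782 226.2128] 733 mean [ 0.509  -0.3292  0.0061] min [ 0.4579 -0.3835 -0.0028] max [ 0.5621 -0.2755  0.015 ] rect ((509.1960754394531, -329.321533203125), (92.9687271118164, 94.81853485107422), 14.012423515319824)
top tall [206.2147 126.6122] 17519 mean [0.7726 0.2424 0.2347] min [ 0.3223 -0.4997  0.14  ] max [0.9416 0.6    0.35  ] rect ((854.6051025390625, 175.83770751953125), (519.627197265625, 1259.08020019
[... 12057 characters left out ...]
4), 55.73654556274414)
scene mid [504.8874 236.3288] 222 mean [ 0.8392 -0.4907  0.0429] min [ 0.7844 -0.5     0.0303] max [ 0.8828 -0.4745  0.0487] rect ((833.4498901367188, -487.53741455078125), (98.38728332519531, 25.113855361938477), 0.7631517052650452)
scene mid [291.5441 295.5196] 408 mean [ 0.3855 -0.1361  0.0651] min [ 0.3732 -0.1519  0.03  ] max [ 0.4078 -0.1123  0.0912] rect ((390.1538391113281, -133.9842987060547), (31.932899475097656, 38.42839431762695), 57.53620529174805)
30 50 [0.6242 0.3712 0.8327]
240 50 [0.5961 0.0762 0.8809]
300 20 [0.6232 0.0027 0.9015]
200 90 [0.9348 0.3032 0.1318]
271 196 [0.5645 0.0616 0.2058]
290 240 [0.4473 0.004  0.1064]
289 246 [0.4277 0.0071 0.1157]
```

```bash
python3 - <<'E'
from h import *
from scipy.optimize import least_squares
np.set_printoptions(precision=4,suppress=True)
A=[]
for n in("top","scene"):
    f,P=cloud(n); p=P.reshape(-1,3)
    m=(abs(p[:,0]-.57)<.04)&(abs(p[:,1]-.058)<.04)&(p[:,2]>.13)&(p[:,2]<.23)
    q=p[m]
    t=q[q[:,2]>np.nanmax(q[:,2])-.012]
    print(n,len(q),"ztop",q[:,2].max(),"cap",t.mean(0),t.min(0),t.max(0))
    for lo,hi in((.13,.165),(.165,.195)):
        s=q[(q[:,2]>lo)&(q[:,2]<hi)]
        r=least_squares(lambda c:np.hypot(s[:,0]-c[0],s[:,1]-c[1])-.5*.044+(0 if lo<.16 else c[2]),[.575,.06,0],loss="soft_l1",f_scale=.002)
        print(lo,len(s),r.x,np.sqrt(np.mean(r.fun**2)))
E
```

```text
top 190 ztop 0.21460249070837834 cap [0.576  0.0622 0.2079] [0.5614 0.0472 0.2026] [0.592  0.0765 0.2146]
0.13 37 [0.5782 0.0612 0.    ] 0.0010730367336568307
0.165 46 [0.5771 0.0618 0.0041] 0.001319634762345466
scene 491 ztop 0.21166155610173043 cap [0.5719 0.0573 0.2059] [0.5598 0.0443 0.1997] [0.5879 0.0738 0.2117]
0.13 194 [0.5773 0.059  0.    ] 0.0014244302613992
0.165 164 [0.5767 0.0595 0.0045] 0.0019858777903838513
```

>>> step_arm([
  {"az":0.02717,"z":-0.1,"grip":-1},
  {"az":0.02717,"z":-0.1,"grip":-1},
  {"az":0.02717,"z":-0.1,"grip":-1},
  {"az":0.02717,"z":-0.1,"grip":-1},
  {"az":0.02717,"z":-0.1,"grip":-1},
  {"az":0.02717,"z":-0.1,"grip":-1},
  {"az":0.02717,"z":-0.1,"grip":-1},
  {"grip":-1},
])

```text
$.steps[0]: bad value
```

Shaker axis is at about (0.577, 0.060), height agrees with 0.211. The move call was refused, so I'll use rounder numbers.

>>> step_arm([
  {"x":0,"y":0,"z":-0.1,"ax":0,"ay":0,"az":0.027,"grip":-1},
])

```text
time: 0.52
ee_pos: [0.2108, 0.5345, 0.2214]
ee_rot: [-0.0, 0.272, 0.962, -0.001]
force: [-0.2, 0.1, -0.4]
gripper_width: 0.996
```

>>> step_arm([
  {"z":-0.1,"az":0.027,"grip":-1},
  {"z":-0.1,"az":0.027,"grip":-1},
  {"z":-0.1,"az":0.027,"grip":-1},
  {"z":-0.1,"az":0.027,"grip":-1},
  {"z":-0.1,"az":0.027,"grip":-1},
  {"z":-0.1,"az":0.027,"grip":-1},
  {"az":0.001,"grip":-1},
])

```text
$.steps[0]: bad value
```

>>> step_arm([
  {"x":0,"y":0,"z":-0.1,"ax":0,"ay":0,"az":0.027,"grip":-1},
  {"x":0,"y":0,"z":-0.1,"ax":0,"ay":0,"az":0.027,"grip":-1},
  {"x":0,"y":0,"z":-0.1,"ax":0,"ay":0,"az":0.027,"grip":-1},
  {"x":0,"y":0,"z":-0.1,"ax":0,"ay":0,"az":0.027,"grip":-1},
  {"x":0,"y":0,"z":-0.1,"ax":0,"ay":0,"az":0.027,"grip":-1},
  {"x":0,"y":0,"z":-0.1,"ax":0,"ay":0,"az":0.027,"grip":-1},
  {"x":0,"y":0,"z":0,"ax":0,"ay":0,"az":0.001,"grip":-1},
])

```text
time: 1.4
ee_pos: [0.2112, 0.5352, 0.2706]
ee_rot: [-0.0, 0.706, 0.708, 0.001]
force: [0.8, 0.1, 0.1]
gripper_width: 1.003
```

>>> step_arm([
  {"x":-0.37,"y":0.28,"z":0,"ax":0,"ay":0,"az":0,"grip":-1},
  {"x":-0.37,"y":0.28,"z":0,"ax":0,"ay":0,"az":0,"grip":-1},
  {"x":-0.37,"y":0.28,"z":0,"ax":0,"ay":0,"az":0,"grip":-1},
  {"x":-0.37,"y":0.28,"z":0,"ax":0,"ay":0,"az":0,"grip":-1},
  {"x":-0.37,"y":0.28,"z":0,"ax":0,"ay":0,"az":0,"grip":-1},
  {"x":-0.37,"y":0.28,"z":0,"ax":0,"ay":0,"az":0,"grip":-1},
  {"x":-0.37,"y":0.28,"z":0,"ax":0,"ay":0,"az":0,"grip":-1},
  {"x":-0.37,"y":0.28,"z":0,"ax":0,"ay":0,"az":0,"grip":-1},
])

```text
time: 2.4
ee_pos: [0.391, 0.2971, 0.2696]
ee_rot: [-0.0, 0.706, 0.709, -0.0]
force: [0.4, 0.1, -0.0]
gripper_width: 0.999
```

>>> step_arm([
  {"x":-0.37,"y":0.28,"z":0,"ax":0,"ay":0,"az":0,"grip":-1},
  {"x":-0.37,"y":0.28,"z":0,"ax":0,"ay":0,"az":0,"grip":-1},
  {"x":-0.37,"y":0.28,"z":0,"ax":0,"ay":0,"az":0,"grip":-1},
  {"x":-0.37,"y":0.28,"z":0,"ax":0,"ay":0,"az":0,"grip":-1},
  {"x":-0.37,"y":0.28,"z":0,"ax":0,"ay":0,"az":0,"grip":-1},
  {"x":-0.37,"y":0.28,"z":0,"ax":0,"ay":0,"az":0,"grip":-1},
  {"x":-0.37,"y":0.28,"z":0,"ax":0,"ay":0,"az":0,"grip":-1},
  {"x":0,"y":0,"z":0,"ax":0,"ay":0,"az":0,"grip":-1},
])

```text
time: 3.4
ee_pos: [0.5485, 0.0895, 0.2691]
ee_rot: [-0.0, 0.707, 0.707, -0.0]
force: [-1.1, 0.3, -1.1]
gripper_width: 0.994
```

>>> step_arm([
  {"x":-0.18,"y":0.18,"z":0,"ax":0,"ay":0,"az":0,"grip":-1},
  {"x":-0.19,"y":0.175,"z":0,"ax":0,"ay":0,"az":0,"grip":-1},
  {"x":0,"y":0,"z":0,"ax":0,"ay":0,"az":0,"grip":-1},
  {"x":0,"y":0,"z":0,"ax":0,"ay":0,"az":0,"grip":-1},
])

```text
time: 3.9
ee_pos: [0.5758, 0.0619, 0.2698]
ee_rot: [-0.0, 0.707, 0.708, -0.0]
force: [-0.6, 0.8, 0.0]
gripper_width: 1.001
```

```bash
python3 - <<'E'
from h import *
from scipy.optimize import least_squares
np.set_printoptions(precision=4,suppress=True)
print(state()["ee_pos"],state()["q"])
f,P=cloud("wrist"); cv2.imwrite("pics/w1.png",f); p=P.reshape(-1,3)
m=(abs(p[:,0]-.577)<.04)&(abs(p[:,1]-.06)<.04)&(p[:,2]>.13)&(p[:,2]<.23)
q=p[m]; print(len(q),q[:,2].max())
t=q[q[:,2]>.2]; print(t.min(0),t.max(0),(t.min(0)+t.max(0))/2)
s=q[(q[:,2]<.165)]
if len(s)>9:
    r=least_squares(lambda c:np.hypot(s[:,0]-c[0],s[:,1]-c[1])-.022,[.577,.06],loss="soft_l1",f_scale=.002);print(len(s),r.x)
E
```

```text
[0.5758 0.0619 0.2698] [0.087  0.298  1.4556 0.0005 1.3886 0.0855]
2194 0.212342468805721
[0.5602 0.0472 0.2   ] [0.5933 0.0807 0.2123] [0.5768 0.064  0.2062]
259 [0.5764 0.0605]
```

View pics/w1.png

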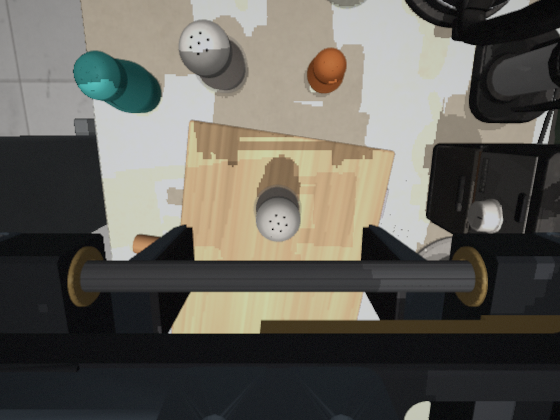

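Wrist view: shaker cap at (278,218), centred between the fingers, lid clear around. Descending.

>>> step_arm([
  {"x":0,"y":0.01,"z":0.3,"ax":0,"ay":0,"az":0,"grip":-1},
  {"x":0,"y":0,"z":0.3,"ax":0,"ay":0,"az":0,"grip":-1},
  {"x":0,"y":0,"z":0.3,"ax":0,"ay":0,"az":0,"grip":-1},
  {"x":0,"y":0,"z":0.3,"ax":0,"ay":0,"az":0,"grip":-1},
  {"x":0,"y":0,"z":0.2,"ax":0,"ay":0,"az":0,"grip":-1},
  {"x":0,"y":0,"z":0.12,"ax":0,"ay":0,"az":0,"grip":-1},
  {"x":0,"y":0,"z":0,"ax":0,"ay":0,"az":0,"grip":-1},
])

```text
time: 4.82
ee_pos: [0.5766, 0.0618, 0.1481]
ee_rot: [-0.0, 0.707, 0.708, -0.0]
force: [0.4, 0.1, 0.4]
gripper_width: 1.001
```

>>> step_arm([
  {"x":0,"y":0,"z":0,"ax":0,"ay":0,"az":0,"grip":0.2},
  {"x":0,"y":0,"z":0,"ax":0,"ay":0,"az":0,"grip":0.6},
  {"x":0,"y":0,"z":0,"ax":0,"ay":0,"az":0,"grip":1},
  {"x":0,"y":0,"z":0,"ax":0,"ay":0,"az":0,"grip":1},
  {"x":0,"y":0,"z":0,"ax":0,"ay":0,"az":0,"grip":1},
  {"x":0,"y":0,"z":0,"ax":0,"ay":0,"az":0,"grip":1},
])

```text
time: 5.58
ee_pos: [0.5766, 0.0617, 0.1484]
ee_rot: [-0.0, 0.707, 0.708, -0.0]
force: [-1.8, -1.3, 0.8]
gripper_width: 0.443
```

>>> step_arm([
  {"x":0,"y":0,"z":-0.2,"ax":0,"ay":0,"az":0,"grip":1},
  {"x":0,"y":0,"z":-0.3,"ax":0,"ay":0,"az":0,"grip":1},
  {"x":0,"y":0,"z":-0.25,"ax":0,"ay":0,"az":0,"grip":1},
  {"x":-0.2,"y":-0.04,"z":0,"ax":0,"ay":0,"az":0,"grip":1},
  {"x":-0.4,"y":-0.07,"z":0,"ax":0,"ay":0,"az":0,"grip":1},
  {"x":-0.4,"y":-0.07,"z":0,"ax":0,"ay":0,"az":0,"grip":1},
  {"x":-0.4,"y":-0.07,"z":0,"ax":0,"ay":0,"az":0,"grip":1},
  {"x":-0.4,"y":-0.07,"z":0,"ax":0,"ay":0,"az":0,"grip":1},
])

```text
time: 6.58
ee_pos: [0.5501, -0.0842, 0.2075]
ee_rot: [-0.001, 0.707, 0.707, -0.001]
force: [0.0, -0.3, -1.9]
gripper_width: 0.443
```

>>> step_arm([
  {"x":-0.4,"y":-0.07,"z":0,"ax":0,"ay":0,"az":0,"grip":1},
  {"x":-0.4,"y":-0.07,"z":0,"ax":0,"ay":0,"az":0,"grip":1},
  {"x":-0.4,"y":-0.07,"z":0,"ax":0,"ay":0,"az":0,"grip":1},
  {"x":-0.4,"y":-0.07,"z":0,"ax":0,"ay":0,"az":0,"grip":1},
  {"x":-0.4,"y":-0.07,"z":0,"ax":0,"ay":0,"az":0,"grip":1},
  {"x":-0.4,"y":-0.07,"z":0,"ax":0,"ay":0,"az":0,"grip":1},
  {"x":-0.4,"y":-0.07,"z":0,"ax":0,"ay":0,"az":0,"grip":1},
  {"x":0,"y":0,"z":0,"ax":0,"ay":0,"az":0,"grip":1},
])

```text
time: 7.58
ee_pos: [0.5108, -0.3088, 0.2073]
ee_rot: [-0.001, 0.708, 0.706, -0.001]
force: [0.6, 0.6, -1.3]
gripper_width: 0.441
```

>>> step_arm([
  {"x":-0.26,"y":-0.01,"z":0.3,"ax":0,"ay":0,"az":0,"grip":1},
  {"x":0,"y":0,"z":0.4,"ax":0,"ay":0,"az":0,"grip":1},
  {"x":0,"y":0,"z":0.4,"ax":0,"ay":0,"az":0,"grip":1},
  {"x":0,"y":0,"z":0.4,"ax":0,"ay":0,"az":0,"grip":1},
  {"x":0,"y":0,"z":0,"ax":0,"ay":0,"az":0,"grip":1},
  {"x":0,"y":0,"z":0,"ax":0,"ay":0,"az":0,"grip":1},
])

```text
time: 8.32
ee_pos: [0.5122, -0.3273, 0.0893]
ee_rot: [0.001, 0.707, 0.708, 0.0]
force: [0.4, -0.3, -0.7]
gripper_width: 0.44
```

```bash
python3 - <<'E'
from h import *
np.set_printoptions(precision=4,suppress=True)
print(state()["ee_pos"],state()["force"])
f,P=cloud("scene"); cv2.imwrite("pics/s2.png",cv2.resize(f[180:390,250:530],None,fx=2.5,fy=2.5))
hsv=cv2.cvtColor(f,cv2.COLOR_BGR2HSV);x,y,z=P[...,0],P[...,1],P[...,2]
m=(abs(x-.51)<.08)&(abs(y+.33)<.08)&(hsv[...,0]>65)&(hsv[...,0]<95)&(hsv[...,1]>80)&(z<.02)
q=P[m];print(len(q),cv2.minAreaRect(q[:,:2].astype(np.float32)*1000))
f,P=cloud("wrist"); cv2.imwrite("pics/w2.png",f)
E
```

```text
[ 0.5122 -0.3273  0.0893] [ 0.4484 -0.28   -0.6987]
1311 ((510.6334228515625, -329.808837890625), (93.69701385498047, 93.25727844238281), 13.546788215637207)
```

View pics/s2.png

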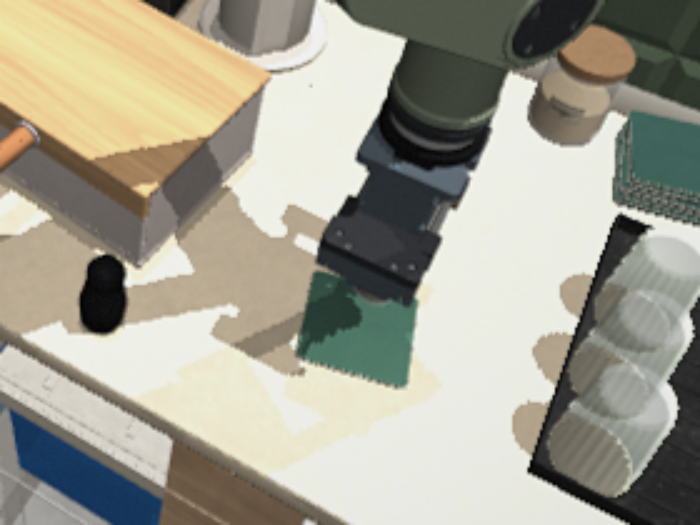

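View pics/w2.png

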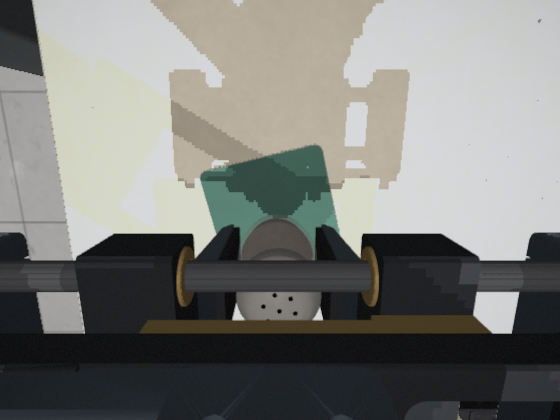

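Wrist view shows the shaker held upright at (278,280), over the coaster. Lowering it.

>>> step_arm([
  {"x":-0.02,"y":-0.02,"z":0.3,"ax":0,"ay":0,"az":0,"grip":1},
  {"x":0,"y":0,"z":0.25,"ax":0,"ay":0,"az":0,"grip":1},
  {"x":0,"y":0,"z":0.1,"ax":0,"ay":0,"az":0,"grip":1},
  {"x":0,"y":0,"z":0,"ax":0,"ay":0,"az":0,"grip":1},
  {"x":0,"y":0,"z":0,"ax":0,"ay":0,"az":0,"grip":1},
])

```text
time: 9.05
ee_pos: [0.5108, -0.3292, 0.0375]
ee_rot: [0.001, 0.707, 0.708, 0.0]
force: [0.6, -0.3, -0.1]
gripper_width: 0.448
```

>>> step_arm([
  {"x":0,"y":0,"z":0.03,"ax":0,"ay":0,"az":0,"grip":1},
  {"x":0,"y":0,"z":0,"ax":0,"ay":0,"az":0,"grip":1},
])

```text
time: 9.3
ee_pos: [0.5102, -0.3288, 0.0341]
ee_rot: [0.0, 0.707, 0.708, 0.0]
force: [-0.3, 1.0, -1.5]
gripper_width: 0.446
```

>>> step_arm([
  {"x":0,"y":0,"z":0.015,"ax":0,"ay":0,"az":0,"grip":1},
  {"x":0,"y":0,"z":0,"ax":0,"ay":0,"az":0,"grip":1},
])

```text
time: 9.55
ee_pos: [0.5102, -0.3288, 0.0329]
ee_rot: [0.0, 0.707, 0.708, 0.0]
force: [-0.3, -0.3, -0.0]
gripper_width: 0.441
```

>>> step_arm([
  {"x":0,"y":0,"z":0.015,"ax":0,"ay":0,"az":0,"grip":1},
  {"x":0,"y":0,"z":0,"ax":0,"ay":0,"az":0,"grip":1},
])

```text
time: 9.8
ee_pos: [0.5103, -0.329, 0.0328]
ee_rot: [0.0, 0.707, 0.708, 0.0]
force: [-1.5, 1.4, 6.7]
gripper_width: 0.443
```

Contact (6.7 N up). Release gently, then go straight up.

>>> step_arm([
  {"x":0,"y":0,"z":-0.01,"ax":0,"ay":0,"az":0,"grip":0},
  {"x":0,"y":0,"z":0,"ax":0,"ay":0,"az":0,"grip":-0.3},
  {"x":0,"y":0,"z":0,"ax":0,"ay":0,"az":0,"grip":-1},
  {"x":0,"y":0,"z":0,"ax":0,"ay":0,"az":0,"grip":-1},
  {"x":0,"y":0,"z":0,"ax":0,"ay":0,"az":0,"grip":-1},
  {"x":0,"y":0,"z":0,"ax":0,"ay":0,"az":0,"grip":-1},
])

```text
time: 10.55
ee_pos: [0.5101, -0.3287, 0.0322]
ee_rot: [-0.0, 0.707, 0.708, 0.0]
force: [0.3, 0.7, 0.0]
gripper_width: 0.994
```

>>> step_arm([
  {"x":0,"y":0,"z":-0.15,"ax":0,"ay":0,"az":0,"grip":-1},
  {"x":0,"y":0,"z":-0.3,"ax":0,"ay":0,"az":0,"grip":-1},
  {"x":0,"y":0,"z":-0.4,"ax":0,"ay":0,"az":0,"grip":-1},
  {"x":0,"y":0,"z":-0.4,"ax":0,"ay":0,"az":0,"grip":-1},
  {"x":0,"y":0,"z":-0.4,"ax":0,"ay":0,"az":0,"grip":-1},
  {"x":0,"y":0,"z":-0.4,"ax":0,"ay":0,"az":0,"grip":-1},
  {"x":0,"y":0,"z":0,"ax":0,"ay":0,"az":0,"grip":-1},
])

```text
time: 11.42
ee_pos: [0.5115, -0.3297, 0.2001]
ee_rot: [0.004, 0.707, 0.708, 0.001]
force: [-0.4, 0.3, 0.2]
gripper_width: 1.002
```

```bash
cat > chk.py <<'E'
from h import *
import sys
np.set_printoptions(precision=4,suppress=True)
print(state()["ee_pos"],state()["ee_rot"])
for n in ("scene","top"):
    f,P=cloud(n); hsv=cv2.cvtColor(f,cv2.COLOR_BGR2HSV);x,y,z=P[...,0],P[...,1],P[...,2]
    cv2.imwrite(f"pics/{n}_{sys.argv[1]}.png",f)
    nr=(abs(x-.51)<.08)&(abs(y+.33)<.08)
    q=P[nr&(hsv[...,0]>65)&(hsv[...,0]<95)&(hsv[...,1]>80)&(z<.02)]
    t=P[nr&(z>.03)&(z<.11)]; 
    print(n,"coaster",cv2.minAreaRect(q[:,:2].astype(np.float32)*1000),q[:,2].mean())
    for lo,hi in((.015,.05),(.075,.11)):
        s=P[nr&(z>lo)&(z<hi)]
        if len(s): print(lo,len(s),s.min(0),s.max(0))
E
python3 chk.py a
```

```text
[ 0.5115 -0.3297  0.2001] [0.0036 0.7067 0.7075 0.0007]
scene coaster ((510.07171630859375, -329.9581298828125), (96.66386413574219, 93.35555267333984), 13.238933563232422) 0.005770600974288376
0.015 191 [ 0.489  -0.3535  0.0155] [ 0.5107 -0.3116  0.05  ]
0.075 215 [ 0.4931 -0.3471  0.075 ] [ 0.5254 -0.3138  0.0968]
top coaster ((509.00390625, -329.3539123535156), (92.69882202148438, 94.81145477294922), 12.964105606079102) 0.006091844646451265
0.015 39 [ 0.4902 -0.3435  0.0179] [ 0.5304 -0.3079  0.0496]
0.075 91 [ 0.4949 -0.3397  0.075 ] [ 0.5271 -0.3101  0.0976]
```

View pics/scene_a.png

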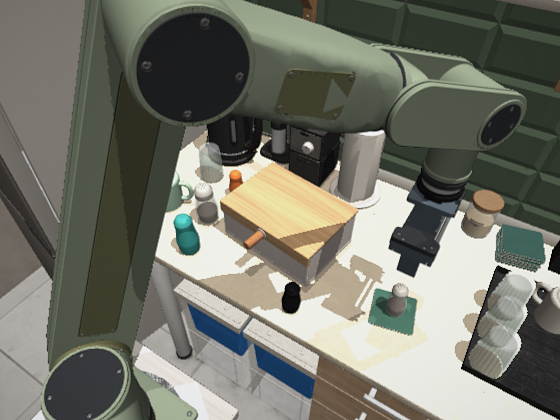

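Shaker stands upright on the coaster, at (398,302) in the scene view; measured centre about (0.511,-0.330), coaster (0.5095,-0.330). Now turn the tool for the peg.

>>> step_arm([
  {"x":0,"y":0,"z":0,"ax":0,"ay":0,"az":-0.028,"grip":-1},
  {"x":0,"y":0,"z":0,"ax":0,"ay":0,"az":-0.028,"grip":-1},
  {"x":0,"y":0,"z":0,"ax":0,"ay":0,"az":-0.028,"grip":-1},
  {"x":0,"y":0,"z":0,"ax":0,"ay":0,"az":-0.028,"grip":-1},
  {"x":0,"y":0,"z":0,"ax":0,"ay":0,"az":-0.028,"grip":-1},
  {"x":0,"y":0,"z":0,"ax":0,"ay":0,"az":-0.028,"grip":-1},
  {"x":0,"y":0,"z":0,"ax":0,"ay":0,"az":-0.028,"grip":-1},
  {"x":0,"y":0,"z":0,"ax":0,"ay":0,"az":-0.028,"grip":-1},
])

```text
time: 12.52
ee_pos: [0.5092, -0.3282, 0.1945]
ee_rot: [-0.002, 0.078, 0.997, 0.001]
force: [0.6, -0.3, -0.9]
gripper_width: 0.997
```

>>> step_arm([
  {"x":0.15,"y":0.4,"z":0,"ax":0,"ay":0,"az":-0.002,"grip":-1},
  {"x":0.15,"y":0.45,"z":0,"ax":0,"ay":0,"az":0,"grip":-1},
  {"x":0.15,"y":0.45,"z":0,"ax":0,"ay":0,"az":0,"grip":-1},
  {"x":0.15,"y":0.45,"z":0,"ax":0,"ay":0,"az":0,"grip":-1},
  {"x":0.15,"y":0.45,"z":0,"ax":0,"ay":0,"az":0,"grip":-1},
  {"x":0.15,"y":0.45,"z":0,"ax":0,"ay":0,"az":0,"grip":-1},
  {"x":0.15,"y":0.45,"z":0,"ax":0,"ay":0,"az":0,"grip":-1},
  {"x":0,"y":0,"z":0,"ax":0,"ay":0,"az":0,"grip":-1},
])

```text
time: 13.52
ee_pos: [0.4629, -0.069, 0.1951]
ee_rot: [-0.002, 0.073, 0.997, 0.0]
force: [0.3, -0.5, 0.6]
gripper_width: 1.004
```

```bash
python3 - <<'E'
from h import *
np.set_printoptions(precision=4,suppress=True)
print(state()["ee_pos"],state()["ee_rot"],state()["q"])
f,P=cloud("wrist"); cv2.imwrite("pics/w3.png",f)
hsv=cv2.cvtColor(f,cv2.COLOR_BGR2HSV)
x,y,z=P[...,0],P[...,1],P[...,2]
c=np.radians(-8.5); ex=np.array([np.cos(c),np.sin(c)])
m=(abs(x-.445)<.04)&(abs(y-.006)<.03)&(z>.095)&(z<.116)
q=P[m]; print(len(q))
if len(q): print(q.min(0),q.max(0),cv2.minAreaRect(q[:,:2].astype(np.float32)*1000))
l=P[(z>.116)&(z<.126)&(x>.4)&(x<.7)&(y<.13)&(y>-.16)]; print(len(l),l.min(0),l.max(0),cv2.minAreaRect(l[:,:2].astype(np.float32)*1000))
E
```

```text
[ 0.4629 -0.069   0.1951] [-0.0016  0.0731  0.9973  0.0004] [-0.1728  0.1672  1.8237  0.0004  1.1539 -1.5974]
2143
[ 0.4209 -0.024   0.0951] [0.477  0.0358 0.116 ] ((447.39251708984375, 9.654987335205078), (60.407867431640625, 51.438289642333984), 81.50572967529297)
16905 [ 0.4525 -0.1459  0.1161] [0.6657 0.1299 0.1239] ((562.2450561523438, -15.140548706054688), (265.8736267089844, 187.89573669433594), 80.8282470703125)
```

View pics/w3.png

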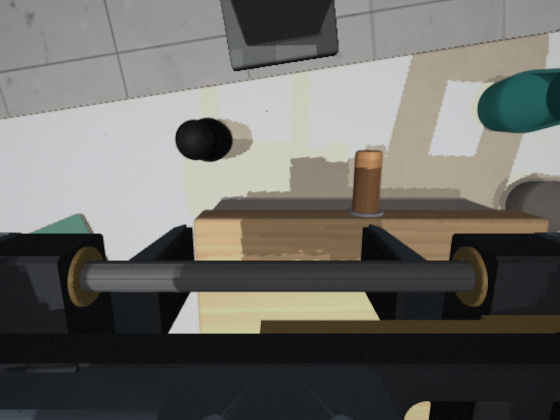

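Wrist view: peg from (368,152) to (367,212), its base flange at (367,213); lid front edge along row 213. Measure the peg by those pixels.

```bash
python3 - <<'E'
from h import *
np.set_printoptions(precision=4,suppress=True)
f,P=cloud("wrist")
q=P[153:208,350:386].reshape(-1,3); q=q[(q[:,2]>.09)&(q[:,2]<.117)]
print(len(q),q.min(0),q.max(0),cv2.minAreaRect(q[:,:2].astype(np.float32)*1000))
m=q[:,2]>.107; c=q[m][:,:2]; d=np.cov(c.T); w,v=np.linalg.eigh(d); print("axis",c.mean(0),v[:,1],np.degrees(np.arctan(v[1,1]/v[0,1])))
for u in (368,): 
  for v in range(148,218,6): print(v,P[v,u])
E
```

```text
1515 [ 0.4239 -0.0087  0.0931] [0.4718 0.0201 0.1132] ((447.4097900390625, 7.585911750793457), (26.50143051147461, 45.50249099731445), 81.75460052490234)
axis [0.4455 0.0074] [-0.9883  0.1524] -8.763145568629719
148 [0.4214 0.0094 0.1012]
154 [0.4251 0.0065 0.111 ]
160 [0.4296 0.0062 0.1108]
166 [0.4343 0.0059 0.1104]
172 [0.439  0.0056 0.1098]
178 [0.4435 0.005  0.1106]
184 [0.4481 0.0045 0.1111]
190 [0.453  0.0043 0.1102]
196 [0.4578 0.0039 0.1102]
202 [0.4625 0.0034 0.111 ]
208 [0.4674 0.003  0.1107]
214 [0.4712 0.0016 0.1148]
```

>>> step_arm([
  {"x":0.13,"y":0.3,"z":0,"ax":0,"ay":0,"az":0,"grip":-1},
  {"x":0.13,"y":0.3,"z":0,"ax":0,"ay":0,"az":0,"grip":-1},
  {"x":0.13,"y":0.3,"z":0,"ax":0,"ay":0,"az":0,"grip":-1},
  {"x":0,"y":0,"z":0,"ax":0,"ay":0,"az":0,"grip":-1},
  {"x":0,"y":0,"z":0,"ax":0,"ay":0,"az":0,"grip":-1},
])

```text
time: 14.25
ee_pos: [0.4447, 0.0039, 0.1961]
ee_rot: [-0.0, 0.075, 0.997, -0.0]
force: [0.3, 0.3, 1.0]
gripper_width: 1.003
```

>>> step_arm([
  {"x":0.03,"y":0.04,"z":0.3,"ax":0,"ay":0,"az":0,"grip":-1},
  {"x":0,"y":0,"z":0.3,"ax":0,"ay":0,"az":0,"grip":-1},
  {"x":0,"y":0,"z":0.3,"ax":0,"ay":0,"az":0,"grip":-1},
  {"x":0,"y":0,"z":0.3,"ax":0,"ay":0,"az":0,"grip":-1},
  {"x":0,"y":0,"z":0.24,"ax":0,"ay":0,"az":0,"grip":-1},
  {"x":0,"y":0,"z":0,"ax":0,"ay":0,"az":0,"grip":-1},
])

```text
time: 15.0
ee_pos: [0.4417, 0.0075, 0.08]
ee_rot: [-0.002, 0.075, 0.997, -0.0]
force: [-0.1, 0.0, 1.1]
gripper_width: 0.998
```

>>> step_arm([
  {"x":0,"y":0,"z":0,"ax":0,"ay":0,"az":0,"grip":0.2},
  {"x":0,"y":0,"z":0,"ax":0,"ay":0,"az":0,"grip":0.6},
  {"x":0,"y":0,"z":0,"ax":0,"ay":0,"az":0,"grip":1},
  {"x":0,"y":0,"z":0,"ax":0,"ay":0,"az":0,"grip":1},
  {"x":0,"y":0,"z":0,"ax":0,"ay":0,"az":0,"grip":1},
  {"x":0,"y":0,"z":0,"ax":0,"ay":0,"az":0,"grip":1},
])

```text
time: 15.75
ee_pos: [0.4424, 0.0085, 0.0812]
ee_rot: [0.0, 0.075, 0.997, 0.0]
force: [-0.1, -0.1, -0.8]
gripper_width: 0.372
```

```bash
python3 - <<'E'
from h import *
s=state(); print(s["ee_pos"],s["ee_rot"],s["force"],s["q"])
f,P=cloud("scene"); cv2.imwrite("pics/s4.png",cv2.resize(f[130:330,150:430],None,fx=2.5,fy=2.5))
E
```

```text
[0.44236632 0.0084837  0.08118048] [4.18071127e-05 7.46809371e-02 9.97207478e-01 3.49954820e-05] [-0.08120738 -0.08074579 -0.82904327] [-6.86774955e-03  2.52658618e-01  2.04679675e+00  8.60018220e-05
  8.42049122e-01 -1.42822028e+00]
```

View pics/s4.png

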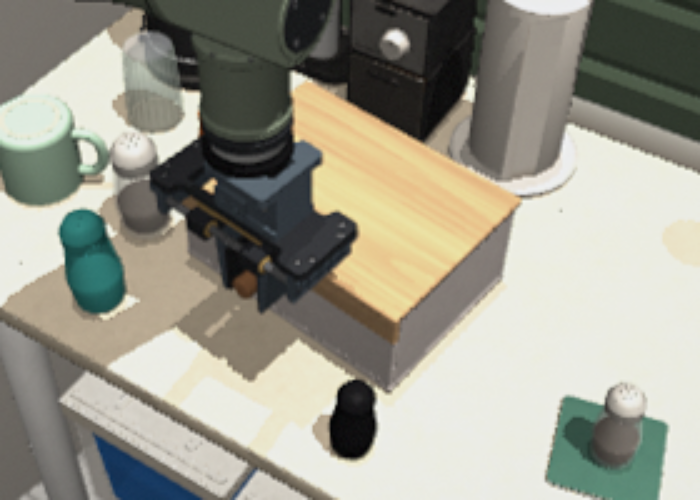

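>>> step_arm([
  {"x":0,"y":0,"z":0,"ax":0,"ay":0,"az":0,"grip":1},
  {"x":0,"y":0,"z":0,"ax":0,"ay":0,"az":0,"grip":1},
  {"x":0,"y":0,"z":0,"ax":0,"ay":0,"az":0,"grip":1},
])

```text
time: 16.18
ee_pos: [0.4422, 0.0077, 0.0811]
ee_rot: [-0.0, 0.074, 0.997, -0.001]
force: [-0.2, -5.5, 0.1]
gripper_width: 0.236
```

```bash
python3 - <<'E'
import numpy as np
t=np.radians(np.arange(0,61,4)); X=-230*np.cos(t)-12*np.sin(t); Z=230*np.sin(t)-12*np.cos(t)
for a,dx,dz in zip(range(4,61,4),-np.diff(X)/80,-np.diff(Z)/80): print(a,round(dx,3),round(dz,3))
print(X[-1]-X[0],Z[-1]-Z[0])
E
```

```text
4 0.003 -0.201
8 -0.011 -0.201
12 -0.025 -0.199
16 -0.038 -0.197
20 -0.052 -0.194
24 -0.065 -0.19
28 -0.079 -0.185
32 -0.091 -0.179
36 -0.104 -0.172
40 -0.115 -0.165
44 -0.126 -0.156
48 -0.137 -0.147
52 -0.147 -0.137
56 -0.156 -0.126
60 -0.165 -0.115
104.60769515458671 205.18584287042088
```

>>> step_arm([
  {"x":0,"y":0,"z":-0.2,"ax":0,"ay":0,"az":0,"grip":1},
  {"x":-0.01,"y":0,"z":-0.2,"ax":0,"ay":0,"az":0,"grip":1},
  {"x":-0.025,"y":0,"z":-0.2,"ax":0,"ay":0,"az":0,"grip":1},
  {"x":-0.035,"y":0,"z":-0.195,"ax":0,"ay":0,"az":0,"grip":1},
  {"x":-0.05,"y":0,"z":-0.195,"ax":0,"ay":0,"az":0,"grip":1},
  {"x":0,"y":0,"z":0,"ax":0,"ay":0,"az":0,"grip":1},
])

```text
time: 16.92
ee_pos: [0.4522, 0.0063, 0.1606]
ee_rot: [0.0, 0.075, 0.997, -0.001]
force: [1.2, -5.8, -3.3]
gripper_width: 0.235
```

```bash
python3 - <<'E'
from h import *
s=state(); print(s["ee_pos"],s["ee_rot"],s["force"],s["gripper_width"])
f,P=cloud("scene"); cv2.imwrite("pics/s5.png",cv2.resize(f[100:330,150:430],None,fx=2.5,fy=2.5))
E
```

```text
[0.45219378 0.00625354 0.1605771 ] [ 4.33216689e-04  7.45027468e-02  9.97220467e-01 -7.02468979e-04] [ 1.18427203 -5.80632062 -3.28129722] 0.2352438625120909
```

View pics/s5.png

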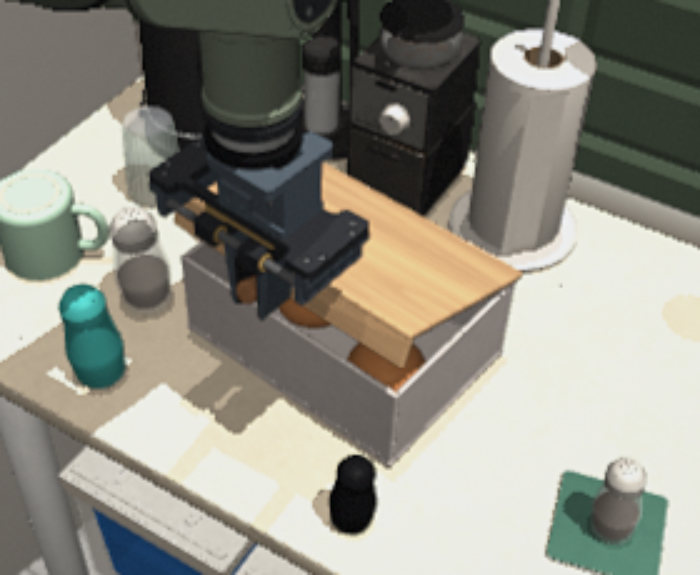

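The lid is coming up about 20° with the peg held between the fingers, and the rolls are visible inside. Continuing along the arc.

>>> step_arm([
  {"x":-0.065,"y":0,"z":-0.19,"ax":0,"ay":0,"az":0,"grip":1},
  {"x":-0.08,"y":0,"z":-0.185,"ax":0,"ay":0,"az":0,"grip":1},
  {"x":-0.09,"y":0,"z":-0.18,"ax":0,"ay":0,"az":0,"grip":1},
  {"x":-0.105,"y":0,"z":-0.17,"ax":0,"ay":0,"az":0,"grip":1},
  {"x":-0.115,"y":0,"z":-0.165,"ax":0,"ay":0,"az":0,"grip":1},
  {"x":0,"y":0,"z":0,"ax":0,"ay":0,"az":0,"grip":1},
])

```text
time: 17.73
ee_pos: [0.4876, 0.001, 0.2309]
ee_rot: [-0.001, 0.075, 0.997, -0.001]
force: [0.6, -4.8, -3.7]
gripper_width: 0.235
```

>>> step_arm([
  {"x":-0.125,"y":0,"z":-0.155,"ax":0,"ay":0,"az":0,"grip":1},
  {"x":-0.135,"y":0,"z":-0.145,"ax":0,"ay":0,"az":0,"grip":1},
  {"x":-0.145,"y":0,"z":-0.135,"ax":0,"ay":0,"az":0,"grip":1},
  {"x":0,"y":0,"z":0,"ax":0,"ay":0,"az":0,"grip":1},
])

```text
time: 18.23
ee_pos: [0.5193, -0.0037, 0.2653]
ee_rot: [-0.001, 0.075, 0.997, -0.0]
force: [-1.1, -5.4, -4.0]
gripper_width: 0.236
```

>>> step_arm([
  {"x":-0.155,"y":0,"z":-0.125,"ax":0,"ay":0,"az":0,"grip":1},
  {"x":-0.165,"y":0,"z":-0.115,"ax":0,"ay":0,"az":0,"grip":1},
  {"x":-0.02,"y":0,"z":-0.015,"ax":0,"ay":0,"az":0,"grip":1},
  {"x":0,"y":0,"z":0,"ax":0,"ay":0,"az":0,"grip":1},
  {"x":0,"y":0,"z":0,"ax":0,"ay":0,"az":0,"grip":1},
  {"x":0,"y":0,"z":0,"ax":0,"ay":0,"az":0,"grip":1},
])

```text
time: 18.98
ee_pos: [0.5455, -0.0076, 0.2853]
ee_rot: [-0.001, 0.075, 0.997, -0.0]
force: [-0.9, -4.9, -3.4]
gripper_width: 0.234
```

```bash
python3 chk.py b; python3 - <<'E'
from h import *
np.set_printoptions(precision=4,suppress=True)
s=state(); p=s["ee_pos"]; print(p,s["force"],s["gripper_width"])
g=p+rot(s["ee_rot"]).apply([0,0,-.0188]); ex=np.array([np.cos(np.radians(-8.6)),np.sin(np.radians(-8.6))])
X=(g[:2]-[.6708,-.0273])@ex; Z=g[2]-.112; print("r",np.hypot(X,Z),"theta from tcp",np.degrees(np.arctan2(Z,-X)+np.arctan2(12,230)))
ey=np.array([-ex[1],ex[0]])
for n in("scene","top"):
    f,P=cloud(n); q=P.reshape(-1,3); hs=cv2.cvtColor(f,cv2.COLOR_BGR2HSV).reshape(-1,3)
    b=(q[:,:2]-[.6708,-.0273])@np.c_[ex,ey]; z=q[:,2]-.112
    m=(b[:,0]>-.12)&(b[:,0]<.02)&(abs(b[:,1])<.125)&(abs(b[:,1])>.0)&(z>.02)&(z<.2)&(hs[:,0]>8)&(hs[:,0]<25)&(hs[:,1]>70)
    if m.sum()>50:
        A=np.c_[b[m,0],b[m,1],np.ones(m.sum())]; 
        pts=np.c_[b[m],z[m]]
        # robust plane (ransac-ish)
        best=None; rng=np.random.default_rng(0)
        for _ in range(300):
            a=pts[rng.choice(len(pts),3,False)]; nn=np.cross(a[1]-a[0],a[2]-a[0]); 
            if np.linalg.norm(nn)<1e-6: continue
            nn/=np.linalg.norm(nn); k=abs((pts-a[0])@nn)<.003
            if best is None or k.sum()>best.sum(): best=k
        c=pts[best]-pts[best].mean(0); nn=np.linalg.svd(c,full_matrices=False)[2][2]
        print(n,m.sum(),best.sum(),"normal",nn,"tilt",np.degrees(np.arccos(abs(nn[2]))))
E
```

```text
[ 0.5455 -0.0076  0.2853] [-0.0012  0.0748  0.9972 -0.0003]
scene coaster ((510.3703918457031, -329.64117431640625), (95.50468444824219, 93.41622924804688), 13.765206336975098) 0.005760113611001724
0.015 186 [ 0.4881 -0.3535  0.0151] [ 0.5117 -0.3116  0.05  ]
0.075 213 [ 0.4932 -0.3464  0.0751] [ 0.5239 -0.3138  0.0978]
top coaster ((509.0845642089844, -329.23193359375), (93.0996322631836, 94.05376434326172), 12.731669425964355) 0.006188333949047165
0.015 35 [ 0.4903 -0.3427  0.0155] [ 0.5561 -0.3072  0.0497]
0.075 98 [ 0.4946 -0.3403  0.0769] [ 0.5271 -0.3095  0.0988]
[ 0.5455 -0.0076  0.2853] [-1.2786 -4.5343 -4.5928] 0.23539998587074307
r 0.23017650999422384 theta from tcp 59.569605518251294
scene 1428 923 normal [ 0.5078  0.0009 -0.8615] tilt 30.51950337174725
top 415 252 normal [-0.8551 -0.0028 -0.5185] tilt 58.77027286463327
```

View pics/scene_b.png

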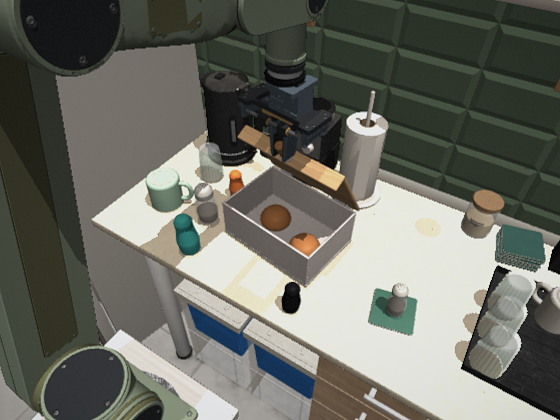

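The scene view shows the lid open, held by the peg at (285,140). The mug at (168,190) and glass at (210,163) are still standing, and the shaker is on the coaster. The three angle estimates are 59.6° (TCP), 59.5° (lip face) and 58.8° (lid top). One check that it stays still, then hand in.

>>> step_arm([
  {"x":0,"y":0,"z":0,"ax":0,"ay":0,"az":0,"grip":1},
  {"x":0,"y":0,"z":0,"ax":0,"ay":0,"az":0,"grip":1},
  {"x":0,"y":0,"z":0,"ax":0,"ay":0,"az":0,"grip":1},
  {"x":0,"y":0,"z":0,"ax":0,"ay":0,"az":0,"grip":1},
])

```text
time: 19.68
ee_pos: [0.5455, -0.0075, 0.2853]
ee_rot: [-0.001, 0.075, 0.997, -0.0]
force: [-0.3, -4.9, -4.0]
gripper_width: 0.242
```

```bash
python3 - <<'E'
from h import *
s=state(); print(s["ee_pos"],s["dq"],s["gripper_width"],s["time"])
print(order.close_job())
E
```

```text
[ 0.5455485  -0.00754251  0.28534088] [ 1.50080044e-03  1.09671893e-03 -1.25775013e-03 -4.17745892e-04
  8.10456190e-05 -1.19778376e-03] 0.2420029307822231 19.675
the job is handed in; nothing more can be done
None
```

I stood the salt shaker upright near the middle of the green coaster and let go of it. Then I lifted the lid by its peg to about 60° and handed the job in at 19.7 s, still holding it.

- **Lid:** the last checks put it at 59.6° from the TCP position, 59.5° from the lip face and 58.8° from the lid's top surface. The arm was still, with the peg held between the fingers at an opening of about 22 mm, which matches the peg.
- **Shaker:** its centre measured within about 2–3 mm of the coaster's, and it looked upright after release.
- **Mug and glass:** they were still standing in the last picture. I did not measure their positions again, but nothing went near them.
- **Disagreements:** none of the checks disagreed. A steady sideways force of about 5 N stayed on the wrist because the grip on the peg is slightly off centre; it is well under the limits.

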